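# Pry open the power unit's cover

## Robot

A 6-joint arm with a two-finger parallel gripper is mounted at the origin on the work surface. World frame = base frame: x ahead of the robot, y to its left, z up, the work surface at z = 0. Lengths are in m, angles in rad, forces in N, time in s.
With the tool pointing down it reaches from about 0.3 to 0.775 m from the base axis. Payload 14.6 kg.
Tool frame: the origin (TCP) lies between the finger pads, 19 mm behind the fingertips; this is the grasp point; z points along the fingers, y is the line along which they close (so a half turn about z gives the same grasp; the last joint's range is limited). The gripper opens to 94 mm and grips with 3 to 60 N. Pads are 16 mm wide; open, the fingers measure 119 mm over their backs; the gripper's body (75 mm by 177 mm) begins 78 mm behind the grasp point.
Start: joints at [1.155, 0.3, 1.521, -0, 1.321, -0.067], TCP at [0.188, 0.517, 0.224] pointing down, gripper open.
Joint ranges: [-3.03, 3.03], [-0.79, 2.21], [0.23, 2.52], [-1.04, 4.18], [0, 3.07], [-2.55, 2.55]. Speed limits (rad/s): [2.22, 2.22, 2.57, 3.14, 3.14, 3.14].

## Interface

Orientations are given as [roll, pitch, yaw] about the fixed x, y, z axes, in that order (R = Rz(yaw) Ry(pitch) Rx(roll)).
In Python, from station import * gives the robot as it stands.
- The arm moves only by the tool send_rows, never from a script. Its argument "motion" is a list of rows, each a list of 3 entries, a list of its own where there are three numbers: the shift along the tool's x, y, z in units of 0.03 m (1.0 is 0.03 m), then the turn, a rotation vector about the tool's x, y, z in units of 0.12 rad (1.0 is 0.12 rad), then the opening, from -1 (shut) to 1 (fully open). In form: [[[x, y, z], [rx, ry, rz], grip], ...]. A call has 1 to 12 rows; each row shifts and turns the commanded pose from where the row before left it, along the tool's axes as they then stand; what a row does not reach is not made up. A row lasts 1/10 s, in which the tool goes at most 50 mm and 8.59 degrees, less where a joint would pass 70% of its speed; a pose out of reach is approached as far as the arm can. A call with a number of a shift or a turn outside -1 to 1 is refused whole. A call with a gripper value outside its range is refused whole. The fingers move at their own pace and stop on an object; "squeeze" is the grip in N (left out, the last holds). Time passes only in rows, so rows that do not move let the fingers close. It gives the time, the measured TCP pose, the force, the opening and the grip force at its end, in the units of the state.
- get_obs(): the state, without advancing time (a new reading comes with each control period).
- camera(name): name is "side" or "top"; returns a dict with "pixels" (480x640x3 uint8, red, green, blue), "depth" (480x640 float32, m along the optical axis (not along the pixel's ray), 0 where there is no reading), "fx", "fy", "cx", "cy" (pixels), "rvec" (rotation vector, rad) and "tvec" (3), from world to camera coordinates, as OpenCV has them. Camera axes: x right, y down, z forward; pixel columns grow to the right and rows downward; lengths in m; the calibration is good to about 2 mm. A picture is of the moment at which its call begins.
- hand_in(): hands the job in; it is judged then, once.
The state is a dict: "time_s": time; "qpos": joint angles; "joint_vel": joint speeds; "tau": joint torques, N m; "ee_pos": TCP position; "eef_rot": TCP orientation; "force": force on the tool from outside, world axes, zero at the start; "moment": the same for the moment, N m; "grip_width": finger opening in m; "grip_force": force on a finger pad.
Only numpy, scipy, OpenCV 4.12 (cv2) and the standard library are available. Lean on these libraries where they do the work, as an engineer would, in place of code of your own. Each camera call takes 0.05 s, during which the arm holds its last target. There are 200 camera calls.

## Task

Take the flat-bladed pry tool from the rubber mat and lever open the stiff cover of the metal power unit through one of the two notches under its front edge, the one towards the robot (a tall can stands in the way of one of them); the tool, not the fingers, must lift the cover off its seat. Swing the cover up until it stands about upright, then lay the tool down flat on the mat again. Leave the can and the roll of tape where they stand.

Things in the scene. Friction and masses are not known exactly. Their poses are not given: they have to be found in the camera images.
- unit: Bare aluminium box, 150 deep (its x) by 200 wide (y) by 110 mm high with cover shut, fixed. Origin: centre of the underside; x points from front wall to hinge, z up. Walls 4 mm thick, 106 mm high; the front wall (x -75 to -71 mm) is cut down to 99 mm at two notches 40 mm wide (y = +60, -60 mm): a 7 mm gap under the cover. Behind them it is empty down to 45 mm height.
- cover (a joint): Angle of the unit's cover, rad: 0 shut, 1.57 upright, at most 1.75. The cover is a flat grey 4 mm sheet that lies on the walls, flush with them on all sides (no overhang), with a round vent and a dark mark over each notch. The hinge is stiff: the cover stays at any angle, and some 3 to 4 N at its front edge are needed to raise it.
- hinge (a point): Middle of the hinge line, at the rear wall's top: unit frame (71, 0, 106) mm; the line runs along the unit's y. Its axes are the unit's.
- cover_edge (a point): Middle of the cover's front edge, at half its thickness, 146 mm from the hinge line; moves with the cover.
- notch_left (a point): Middle of the mouth of the left notch, on the outer face of the front wall: unit frame (-75, 60, 102.5) mm; the opening is 40 mm wide, 7 mm high (99 to 106 mm).
- notch_right (a point): The same for the right notch: unit frame (-75, -60, 102.5) mm.
- pry_tool: Pry tool, 220 mm, 120 g: wooden handle 110 long, 18 wide, 24 mm high; flat steel blade 110 long, 18 wide, 3 mm thick, at half the handle's height. Origin: underside, where blade and handle meet; x points along the blade to its tip, z up as it lies (the blade's flat faces look along z). Lies on the mat, blade roughly away from the robot.
- blade_tip (a point): End of the blade at half its thickness: tool frame (110, 0, 12) mm.
- handle_mid (a point): Centre of the handle: tool frame (-55, 0, 12) mm; a good place to grip across the 18 mm width.
- mat: Black rubber mat, 280 mm (x) by 170 mm (y), 4 mm thick, fixed to the bench left or right of the unit. Origin: centre of the underside.
- can: Closed steel can with a paper label, diameter 60 mm, 120 mm high, standing 10 mm or more before one of the notches. Origin: centre of the underside.
- tape: Roll of tape lying flat, outer diameter 72 mm, 20 mm high, before the other notch. Origin: centre of the underside.
- tray: Grey plastic parts tray, 210 by 150 by 45 mm, fixed, on the side where the mat is not. Origin: centre of the underside.
Mind the look-alikes: they are no part of the job. There is more than one size of the pry_tool; the one meant has the size given above.

How it is judged:
By the outcome, as a careful person would: the job done as asked, in the order asked, and still so for the second after the job is handed in, with the robot touching nothing.
It also fails if it takes over 67 s, if anything falls off the work surface, if the arm or the gripper's body presses on something with over 40 N, if the wrist force passes 120 N, or if a joint passes its speed limit or range.

## Working session

There is one attempt and no reset: what is moved stays moved. The work goes in short steps, Python scripts to look and compute and a tool call to move; the robot and the scene stay as the last step left them, time stands still between calls to the robot, and variables do not carry over. Pictures are saved under pics/ and viewed, at most 10 in all, crops included, and the job is handed in when it is done.

Besides the shell and the picture viewer there is one more tool, called as name(argument=value, ...) on one line, values as JSON. send_rows: Moves the arm, as the interface text tells. Its arguments: {"type":"object","properties":{"motion":{"type":"array"},"squeeze":{"type":"number"}},"required":["motion"]}

```bash
ls; mkdir -p pics
cat > h.py <<'E'
import numpy as np, cv2
from station import *
from scipy.spatial.transform import Rotation as Ro
def cam(n):
    c=camera(n); c['R']=cv2.Rodrigues(np.array(c['rvec'],float))[0]; c['t']=np.array(c['tvec'],float); return c
def ray(c,u,v,z):
    d=c['R'].T@np.array([(u-c['cx'])/c['fx'],(v-c['cy'])/c['fy'],1]); o=-c['R'].T@c['t']
    return o+d*(z-o[2])/d[2]
def cloud(c):
    v,u=np.mgrid[:480,:640]; Z=c['depth']
    P=np.stack([(u-c['cx'])/c['fx']*Z,(v-c['cy'])/c['fy']*Z,Z],-1)
    return (P-c['t'])@c['R']
def save(n,im): cv2.imwrite('pics/'+n,im[...,::-1])
E
python3 - <<'E'
from h import *
o=get_obs(); print({k:np.round(v,3).tolist() for k,v in o.items()})
for n in('top','side'):
    c=cam(n); save(n+'1.png',c['pixels']); np.savez(n+'1.npz',**c); print(n,c['fx'],c['cx'],c['cy'],(-c['R'].T@c['t']).round(3),c['R'].round(2).tolist())
E
```

```text
pics
{'time_s': 0.0, 'qpos': [1.155, 0.3, 1.522, -0.0, 1.321, -0.067], 'joint_vel': [0.001, -0.001, 0.001, -0.001, 0.0, 0.002], 'tau': [-0.003, -53.18, -35.273, 0.071, 0.025, -0.0], 'ee_pos': [0.188, 0.517, 0.224], 'eef_rot': [-3.14, -0.0, 2.793], 'force': [-0.451, -0.352, -0.477], 'moment': [-0.003, 0.026, -0.057], 'grip_force': 0.0, 'grip_width': 0.094}
top 585.1113329417839 322.3050563996131 237.33138397836436 [ 0.385 -0.01   1.512] [[-0.01, -1.0, -0.0], [-1.0, 0.01, -0.08], [0.08, 0.0, -1.0]]
side 614.5966843260832 323.35972820522477 238.5567205245033 [ 0.042 -1.081  1.145] [[0.93, -0.36, 0.01], [-0.24, -0.63, -0.74], [0.27, 0.69, -0.67]]
```

View pics/top1.png

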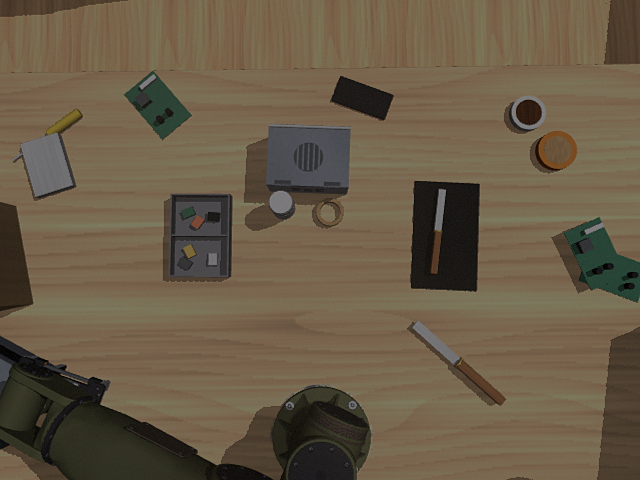

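View pics/side1.png

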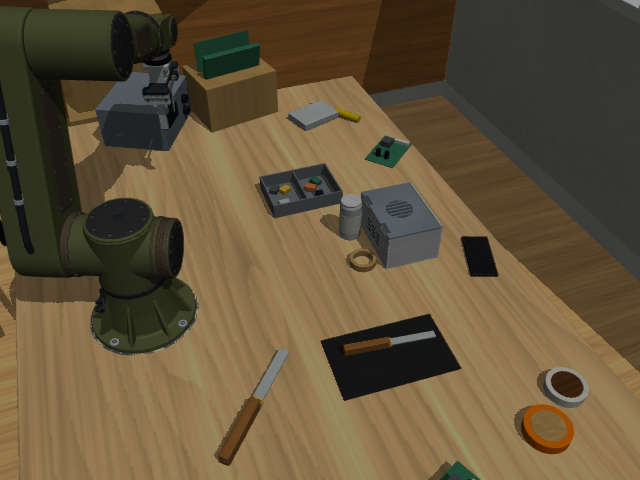

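The top view shows the mat tool at about (438,232) and the cover at (308,158). The can (281,204) stands before the left notch and the tape (328,212) before the right one. There are two candidate tools: (438,232) on the mat, about 86 px long (about 220 mm), and (456,362) on the bench, about 120 px long (about 300 mm). The mat one fits the given size, and I'll confirm it in a crop. Since the can blocks the left notch, I'll use the right one.

Run:
```python
from h import *
c=dict(np.load('top1.npz')); P=cloud(c); im=c['pixels']; hsv=cv2.cvtColor(im,cv2.COLOR_RGB2HSV)
def rect(mask,z,name):
    m=cv2.morphologyEx(mask.astype(np.uint8),cv2.MORPH_OPEN,np.ones((2,2)))
    n,l,s,ce=cv2.connectedComponentsWithStats(m)
    k=1+np.argmax(s[1:,4]); v,u=np.nonzero(l==k)
    W=np.array([ray(c,a,b,z)[:2] for a,b in zip(u,v)]).astype(np.float32)
    r=cv2.minAreaRect(W); print(name,np.round(r[0],4),np.round(r[1],4),round(r[2],2),'n',s[k,4],'z',np.median(P[l==k][:,2]).round(4),'mean',W.mean(0).round(4)); 
    print(cv2.boxPoints(r).round(4).tolist()); return l==k
v,u=np.mgrid[:480,:640]
def box(a,b,d,e): return (u>a)&(u<b)&(v>d)&(v<e)
z=P[...,2]
rect((z>.1)&(z<.125)&box(230,380,100,200),.110,'cover')
rect((z>.1)&(z<.14)&box(262,300,185,225),.120,'can')
sub=box(415,475,183,288)
hue=hsv[...,0]; val=hsv[...,2]; sat=hsv[...,1]
rect(sub&(val>70)&(sat>90),.028,'handle')
rect(sub&(val>110)&(sat<70),.0175,'blade')
rect(box(400,490,170,300)&(val<60),.004,'mat')
rect(box(300,350,190,235)&(z>.012)&(z<.03),.02,'tape')
x=cv2.resize(im[170:300,400:530],(520,520),interpolation=cv2.INTER_CUBIC)
save('crop1.png',x)
```

```text
cover [0.6905 0.0189] [0.1997 0.1511] 87.09 n 5004 z 0.1088 mean [0.6904 0.019 ]
[[0.6100000143051147, -0.07699999958276749], [0.7609000205993652, -0.08460000157356262], [0.7710000276565552, 0.11479999870061874], [0.6201000213623047, 0.12250000238418579]]
can [0.5749 0.0865] [0.0551 0.0556] 89.41 n 473 z 0.1178 mean [0.5747 0.0861]
[[0.5468000173568726, 0.05920000001788139], [0.602400004863739, 0.05860000103712082], [0.6029999852180481, 0.1137000024318695], [0.5473999977111816, 0.11429999768733978]]
handle [ 0.4567 -0.3004] [0.0153 0.1098] 81.98 n 262 z 0.0261 mean [ 0.4562 -0.3005]
[[0.40130001306533813, -0.3003999888896942], [0.5099999904632568, -0.3156999945640564], [0.5121999979019165, -0.3005000054836273], [0.4034000039100647, -0.28519999980926514]]
blade [ 0.5651 -0.3159] [0.0162 0.1035] 81.99 n 256 z 0.0156 mean [ 0.5651 -0.316 ]
[[0.5127000212669373, -0.3167000114917755], [0.6151999831199646, -0.3310999870300293], [0.6173999905586243, -0.3151000142097473], [0.5149000287055969, -0.30059999227523804]]
mat [ 0.4995 -0.3294] [0.1696 0.2791] 86.53 n 6469 z 0.0026 mean [ 0.4969 -0.3309]
[[0.35510000586509705, -0.40560001134872437], [0.6337000131607056, -0.42250001430511475], [0.6439999938011169, -0.2531999945640564], [0.3652999997138977, -0.23639999330043793]]
tape [ 0.5635 -0.0321] [0.0693 0.0697] 89.18 n 283 z 0.0174 mean [ 0.5629 -0.0316]
[[0.5281999707221985, -0.06620000302791595], [0.5978999733924866, -0.06719999760389328], [0.5989000201225281, 0.0020000000949949026], [0.52920001745224, 0.003000000026077032]]
```

View pics/crop1.png

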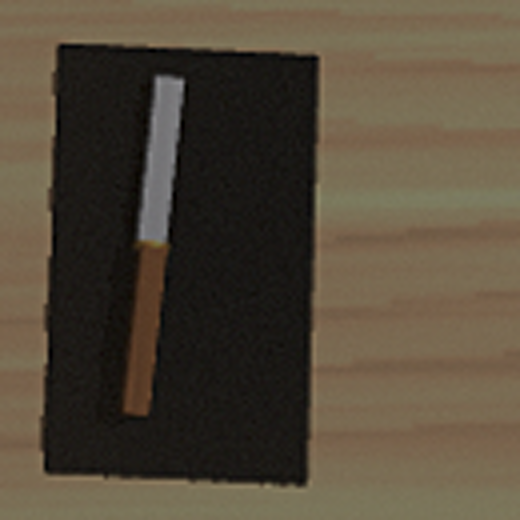

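The crop shows a single tool on the mat: handle 110 mm and blade about 104–108 mm long, tip at crop (170,78). That is 220 mm overall, so it's the one meant. I'll turn and move towards it now.

send_rows(motion=[[[0,0,0],[0,0,-0.87],1],[[0,0,0],[0,0,-0.87],1],[[-1,-1,0],[0,0,0],1],[[-1,-1,0],[0,0,0],1],[[-1,-1,0],[0,0,0],1],[[-1,-1,0],[0,0,0],1],[[-1,-1,0],[0,0,0],1],[[-1,-1,0],[0,0,0],1],[[-1,-1,0],[0,0,0],1],[[-1,-1,0],[0,0,0],1],[[-1,-1,0],[0,0,0],1],[[-1,-1,0],[0,0,0],1]])

```text
time_s: 1.3
ee_pos: [0.4439, 0.1763, 0.2242]
eef_rot: [-3.142, -0.0, 3.002]
force: [0.8, 1.0, 0.7]
grip_width: 0.0939
grip_force: 0.0
```

send_rows(motion=[[[-1,-1,0],[0,0,0],1],[[-1,-1,0],[0,0,0],1],[[-1,-1,0],[0,0,0],1],[[-0.9,-1,0],[0,0,0],1],[[0,-1,0],[0,0,0],1],[[0,-1,0],[0,0,0],1],[[0,-1,0],[0,0,0],1],[[0,-1,0],[0,0,0],1],[[0,-1,0],[0,0,0],1],[[0,-1,0],[0,0,0],1],[[0,-1,0],[0,0,0],1],[[0,-1,0],[0,0,0],1]])

```text
time_s: 2.5
ee_pos: [0.5084, -0.196, 0.224]
eef_rot: [3.141, -0.001, 3.002]
force: [0.2, 0.2, 0.1]
grip_width: 0.0936
grip_force: 0.0
```

send_rows(motion=[[[0,-1,1],[0,0,0],1],[[0,-1,1],[0,0,0],1],[[0,-1,1],[0,0,0],1],[[0,-0.7,0],[0,0,0],1],[[0,0,0],[0,0,0],1]])

```text
time_s: 3.0
ee_pos: [0.4923, -0.3065, 0.133]
eef_rot: [3.141, -0.002, 2.999]
force: [-0.0, -0.0, 0.9]
grip_width: 0.0943
grip_force: 0.0
```

send_rows(motion=[[[0,0,1],[0,0,0],1],[[0,0,1],[0,0,0],1],[[0,0,1],[0,0,0],1],[[0,0,0.58],[0,0,0],1],[[0,0,0],[0,0,0],1],[[0,0,0],[0,0,0],-1],[[0,0,0],[0,0,0],-1],[[0,0,0],[0,0,0],-1],[[0,0,0],[0,0,0],-1],[[0,0,0],[0,0,0],-1],[[0,0,0],[0,0,0],-1],[[0,0,0],[0,0,0],-1]], squeeze=60)

```text
time_s: 4.2
ee_pos: [0.4933, -0.3048, 0.0269]
eef_rot: [-3.142, 0.0, 3.001]
force: [0.6, -1.4, -0.2]
grip_width: 0.0418
grip_force: 0.0
```

send_rows(motion=[[[0,0,0],[0,0,0],-1],[[0,0,0],[0,0,0],-1],[[0,0,0],[0,0,0],-1],[[0,0,0],[0,0,0],-1],[[0,0,0],[0,0,0],-1],[[0,0,0],[0,0,0],-1],[[0,0,0],[0,0,0],-1]])

```text
time_s: 4.9
ee_pos: [0.4933, -0.3048, 0.0268]
eef_rot: [3.142, -0.0, 3.002]
force: [0.7, 0.1, -0.1]
grip_width: 0.0177
grip_force: 60.0
```

send_rows(motion=[[[0,0,-0.5],[0,0,0],-1],[[0,0,-1],[0,0,0],-1],[[0,0,-1],[0,0,0],-1],[[0,0,-1],[0,0,0],-1],[[0,0,-1],[0,0,0],-1],[[0,0,0],[0,0,0],-1]])

```text
time_s: 5.5
ee_pos: [0.4946, -0.3057, 0.1672]
eef_rot: [-3.138, 0.007, 3.002]
force: [-0.3, -0.6, -1.2]
grip_width: 0.0174
grip_force: 60.0
```

Run:
```python
from h import *
o=get_obs(); print(o['ee_pos'],o['eef_rot'],o['grip_width'],o['grip_force'])
p=o['ee_pos']
c=cam('side'); P=cloud(c); save('s2.png',c['pixels'])
t=cam('top'); Q=cloud(t)
np.savez('t2.npz',**t);np.savez('s2.npz',**c)
for n,K,im in(('side',P,c['pixels']),('top',Q,t['pixels'])):
    m=(K[...,2]>.09)&(K[...,2]<p[2]+.02)&(K[...,0]>p[0]+.03)&(K[...,0]<p[0]+.17)&(abs(K[...,1]-p[1])<.06)
    W=K[m]; print(n,len(W))
    for a in np.arange(.03,.17,.02):
        w=W[(W[:,0]-p[0]>a)&(W[:,0]-p[0]<a+.02)]
        if len(w): print(np.median(w,0).round(4),len(w), w.min(0).round(3),w.max(0).round(3))
x=cv2.resize(c['pixels'][180:420,270:510],(600,600)); save('s2c.png',x)
```

```text
[ 0.49457486 -0.30565715  0.16715291] [-3.13813924  0.00659475  3.00165835] 0.017355337269044143 59.95149493217468
side 222
[ 0.5356 -0.3189  0.1585] 20 [ 0.525 -0.325  0.155] [ 0.545 -0.315  0.165]
[ 0.5559 -0.3218  0.1589] 18 [ 0.546 -0.326  0.153] [ 0.564 -0.319  0.162]
[ 0.575  -0.3194  0.1599] 62 [ 0.565 -0.33   0.155] [ 0.584 -0.307  0.165]
[ 0.5945 -0.323   0.1598] 63 [ 0.585 -0.333  0.156] [ 0.604 -0.309  0.166]
[ 0.613  -0.3244  0.1603] 59 [ 0.605 -0.334  0.156] [ 0.624 -0.311  0.165]
top 184
[ 0.5606 -0.3083  0.154 ] 9 [ 0.552 -0.313  0.149] [ 0.564 -0.304  0.157]
[ 0.5772 -0.3148  0.1541] 51 [ 0.565 -0.327  0.151] [ 0.584 -0.307  0.161]
[ 0.5944 -0.3198  0.1542] 67 [ 0.585 -0.33   0.149] [ 0.604 -0.31   0.162]
[ 0.6131 -0.3232  0.1537] 57 [ 0.605 -0.334  0.145] [ 0.622 -0.313  0.16 ]
```

View pics/s2c.png

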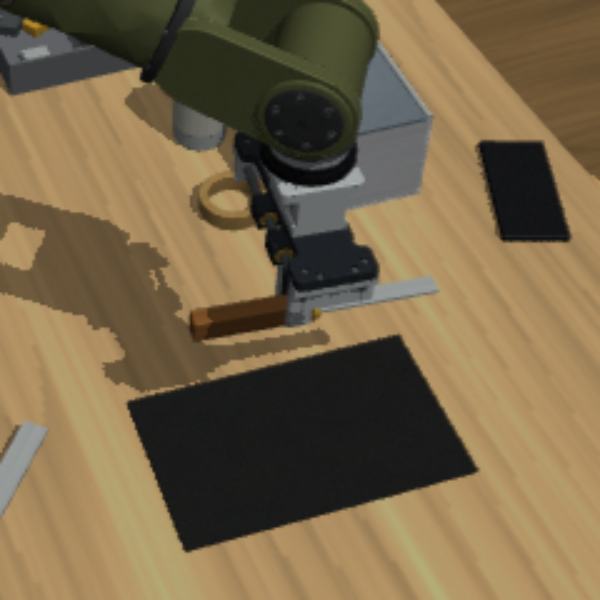

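The side crop shows the tool held level in the fingers, handle end at (195,325) and blade tip at (437,287). Next I'll bring it in front of the right notch.

send_rows(motion=[[[0.6,0,0],[0,0,-0.74],-1],[[0.6,1,0],[0,0,0],-1],[[0.6,1,0],[0,0,0],-1],[[0,1,0],[0,0,0],-1],[[0,1,0],[0,0,0],-1],[[0,1,0],[0,0,0],-1],[[0,1,0],[0,0,0],-1],[[0,1,0],[0,0,0],-1],[[0,1,0],[0,0,0],-1],[[0,1,0.9],[0,0,0],-1],[[0,0.14,0.9],[0,0,0],-1],[[0,0,0],[0,0,0],-1]])

```text
time_s: 6.8
ee_pos: [0.4513, -0.0255, 0.1045]
eef_rot: [3.141, -0.007, 3.092]
force: [-0.8, -0.8, -0.7]
grip_width: 0.0173
grip_force: 60.0
```

send_rows(motion=[[[0,0,0],[0,0,0],-1],[[0,0,0],[0,0,0],-1]])

```text
time_s: 7.0
ee_pos: [0.454, -0.0272, 0.1088]
eef_rot: [-3.141, 0.001, 3.09]
force: [-0.2, -0.7, 0.4]
grip_width: 0.0176
grip_force: 60.0
```

Run:
```python
from h import *
o=get_obs(); print(o['ee_pos'],o['eef_rot'],o['qpos'].round(2))
p=o['ee_pos']
c=cam('side'); P=cloud(c); t=cam('top'); Q=cloud(t)
for n,K in(('side',P),('top',Q)):
    m=(K[...,2]>.085)&(K[...,2]<.125)&(K[...,0]>p[0]+.03)&(K[...,0]<p[0]+.145)&(abs(K[...,1]-p[1])<.03)
    W=K[m]; print(n,len(W))
    for a in np.arange(.03,.15,.02):
        w=W[(W[:,0]-p[0]>a)&(W[:,0]-p[0]<a+.02)]
        if len(w): print(np.median(w,0).round(4),len(w), w.min(0).round(3),w.max(0).round(3))
# cover heights near front edge
for n,K in(('side',P),('top',Q)):
    m=(K[...,2]>.1)&(K[...,2]<.12)&(abs(K[...,0]-.66)<.02)&(abs(K[...,1]+.03)<.03); print(n,'cover z',np.median(K[m][:,2]))
for n,k in(('side3',c),('top3',t)):
    x=np.array([.58,-.035,.1]); q=k['R']@x+k['t']; u,v=int(q[0]/q[2]*k['fx']+k['cx']),int(q[1]/q[2]*k['fy']+k['cy'])
    save(n+'.png',cv2.resize(k['pixels'][v-60:v+60,u-60:u+60],(400,400)))
a=cv2.imread('pics/side3.png');b=cv2.imread('pics/top3.png'); cv2.imwrite('pics/both3.png',np.hstack([a,b]))
```

```text
[ 0.45399615 -0.02721216  0.10882615] [-3.14143313e+00  1.06201630e-03  3.08961592e+00] [-0.14  0.23  1.9  -0.    1.01 -1.66]
side 218
[ 0.4937 -0.0311  0.1012] 46 [ 0.484 -0.045  0.097] [ 0.502 -0.017  0.106]
[ 0.5133 -0.0304  0.1003] 42 [ 0.504 -0.042  0.096] [ 0.523 -0.019  0.104]
[ 0.5333 -0.0326  0.1012] 45 [ 0.524 -0.044  0.098] [ 0.544 -0.022  0.106]
[ 0.5543 -0.0346  0.1009] 45 [ 0.544 -0.046  0.095] [ 0.564 -0.022  0.107]
[ 0.5736 -0.0359  0.1005] 40 [ 0.564 -0.046  0.096] [ 0.583 -0.023  0.105]
top 209
[ 0.5187 -0.0316  0.0988] 34 [ 0.513 -0.039  0.091] [ 0.524 -0.024  0.107]
[ 0.5353 -0.0319  0.0989] 56 [ 0.525 -0.042  0.092] [ 0.543 -0.024  0.105]
[ 0.5538 -0.0333  0.0981] 64 [ 0.545 -0.042  0.091] [ 0.563 -0.025  0.108]
[ 0.5727 -0.0349  0.0979] 55 [ 0.565 -0.042  0.095] [ 0.583 -0.027  0.105]
side cover z 0.11170400299164729
top cover z 0.10875230884738663
```

View pics/both3.png

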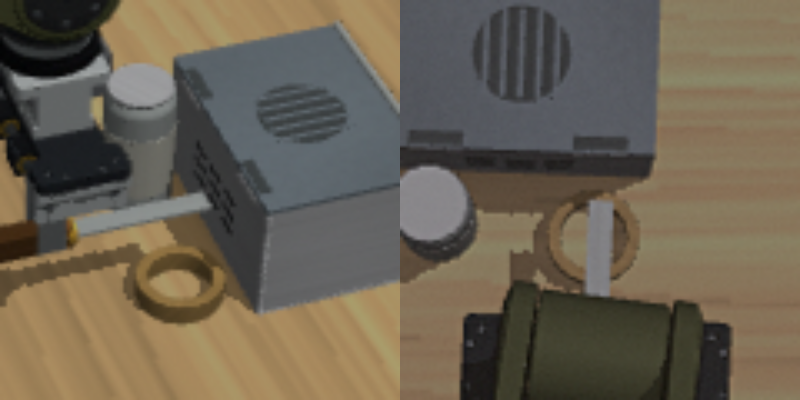

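The view shows the blade level, its tip at (600,205) in the right half, lined up with the mark over the right notch (573–628). It sits about 4 mm too low. I'll let it settle before correcting.

send_rows(motion=[[[0,0,0],[0,0,0],-1],[[0,0,0],[0,0,0],-1],[[0,0,0],[0,0,0],-1]])

```text
time_s: 7.4
ee_pos: [0.4536, -0.0267, 0.1081]
eef_rot: [-3.142, 0.0, 3.09]
force: [-0.7, -0.6, -2.1]
grip_width: 0.0176
grip_force: 60.0
```

send_rows(motion=[[[0,-0.08,-0.17],[0,0,0],-1],[[0,0,0],[0,0,0],-1],[[-0.5,0,0],[0,0,0],-1],[[-0.5,0,0],[0,0,0],-1],[[0,0,0],[0,0,0],-1],[[0,0,0],[0,0,0],-1]])

```text
time_s: 8.0
ee_pos: [0.4829, -0.0305, 0.1127]
eef_rot: [3.142, -0.001, 3.09]
force: [-0.5, 0.9, -1.2]
grip_width: 0.0178
grip_force: 60.0
```

send_rows(motion=[[[-0.3,0,0],[0,0,0],-1],[[-0.3,0,0],[0,0,0],-1],[[0,0,0],[0,0,0],-1],[[0,0,0],[0,0,0],-1]])

```text
time_s: 8.4
ee_pos: [0.5014, -0.0314, 0.1128]
eef_rot: [-3.142, -0.0, 3.09]
force: [0.1, -0.4, -1.9]
grip_width: 0.0175
grip_force: 60.0
```

The tip is in the notch without contact. I'll insert it deeper, then lever.

send_rows(motion=[[[-0.4,0,0],[0,0,0],-1],[[-0.4,0,0],[0,0,0],-1],[[0,0,0.05],[0,0,0],-1],[[0,0,0],[0,0,0],-1]])

```text
time_s: 8.8
ee_pos: [0.5249, -0.0326, 0.1111]
eef_rot: [3.142, -0.0, 3.09]
force: [0.9, -0.5, 0.1]
grip_width: 0.0178
grip_force: 60.0
```

send_rows(motion=[[[0.014,0,0.177],[0,-0.5,0],-1],[[0.014,0,0.177],[0,-0.5,0],-1],[[0.014,0,0.177],[0,-0.5,0],-1],[[0,0,0],[0,0,0],-1]])

```text
time_s: 9.2
ee_pos: [0.5233, -0.0325, 0.0947]
eef_rot: [3.141, 0.179, 3.09]
force: [-0.2, -0.4, -2.9]
grip_width: 0.0172
grip_force: 60.0
```

send_rows(motion=[[[0.014,0,0.177],[0,-0.5,0],-1],[[0.014,0,0.177],[0,-0.5,0],-1],[[0.014,0,0.177],[0,-0.5,0],-1],[[0,0,0],[0,0,0],-1],[[0,0,0],[0,0,0],-1]])

```text
time_s: 9.7
ee_pos: [0.5269, -0.0327, 0.0796]
eef_rot: [3.141, 0.356, 3.09]
force: [-2.9, 0.7, -3.7]
grip_width: 0.0176
grip_force: 60.0
```

```bash
cat > look.py <<'E'
import sys
from h import *
def main(tag):
    o=get_obs(); print(o['time_s'],o['ee_pos'].round(4),o['eef_rot'].round(3),o['force'].round(1),o['qpos'].round(2))
    c=cam('side');t=cam('top')
    hx=np.array([.6905,.0189,0]); a=np.radians(-2.9); Rz=np.array([[np.cos(a),-np.sin(a),0],[np.sin(a),np.cos(a),0],[0,0,1]])
    L=(cloud(c)-hx)@Rz
    # cover points (away from the robot hand): left and rear parts
    m=(abs(L[...,1])<.095)&(L[...,0]>-.09)&(L[...,0]<.08)&(L[...,2]>.09)&(c['depth']>0)
    for y0,y1 in((.03,.09),(-.09,-.03)):
        k=m&(L[...,1]>y0)&(L[...,1]<y1); W=L[k]
        print('cover band',y0,[(x,np.median(W[abs(W[:,0]-x/1000)<.004][:,2]).round(4)) for x in(-70,-60,-45,-30,-15,0,15,30,45) if (abs(W[:,0]-x/1000)<.004).sum()>3])
    im=[]
    for k in(c,t):
        x=np.array([.62,-.02,.14]); q=k['R']@x+k['t']; u,v=int(q[0]/q[2]*k['fx']+k['cx']),int(q[1]/q[2]*k['fy']+k['cy'])
        im.append(cv2.resize(k['pixels'][v-90:v+90,u-80:u+80],(400,450)))
    save(tag+'.png',np.hstack(im))
main(sys.argv[1])
E
python3 look.py l4
```

```text
9.7 [ 0.5269 -0.0327  0.0796] [3.141 0.356 3.09 ] [-2.9  0.7 -3.7] [-0.15  0.28  1.97  0.07  0.54 -1.72]
cover band 0.03 [(-70, np.float64(0.1051)), (-60, np.float64(0.1224)), (-45, np.float64(0.121)), (-30, np.float64(0.1194)), (-15, np.float64(0.119)), (0, np.float64(0.1171)), (15, np.float64(0.1168)), (30, np.float64(0.115)), (45, np.float64(0.114))]
cover band -0.09 [(-70, np.float64(0.107)), (-60, np.float64(0.1224)), (-45, np.float64(0.1208)), (-30, np.float64(0.1202)), (-15, np.float64(0.119)), (0, np.float64(0.1176)), (15, np.float64(0.1158)), (30, np.float64(0.1152)), (45, np.float64(0.114))]
```

The cover reads about 0.08 rad open. I'll raise the tool along the cover's arc, keeping its pitch.

send_rows(motion=[[[-0.1,0,-0.165],[0,0,0],-1],[[-0.1,0,-0.165],[0,0,0],-1],[[-0.1,0,-0.165],[0,0,0],-1],[[-0.1,0,-0.165],[0,0,0],-1],[[0,0,0],[0,0,0],-1],[[0,0,0],[0,0,0],-1]])

```text
time_s: 10.4
ee_pos: [0.5326, -0.0331, 0.1033]
eef_rot: [-3.141, 0.362, 3.09]
force: [0.6, -0.3, -2.7]
grip_width: 0.0176
grip_force: 60.0
```

```bash
python3 look.py l5
```

```text
10.4 [ 0.5326 -0.0331  0.1033] [-3.141  0.362  3.09 ] [ 0.6 -0.3 -2.7] [-0.15  0.25  1.95  0.06  0.59 -1.71]
cover band 0.03 [(-70, np.float64(0.0999)), (-60, np.float64(0.1546)), (-45, np.float64(0.1512)), (-30, np.float64(0.1454)), (-15, np.float64(0.1405)), (0, np.float64(0.1364)), (15, np.float64(0.1316)), (30, np.float64(0.126)), (45, np.float64(0.1212))]
cover band -0.09 [(-70, np.float64(0.1043)), (-60, np.float64(0.1545)), (-45, np.float64(0.1508)), (-30, np.float64(0.1456)), (-15, np.float64(0.1403)), (0, np.float64(0.1357)), (15, np.float64(0.1311)), (30, np.float64(0.1264)), (45, np.float64(0.1214))]
```

View pics/l5.png

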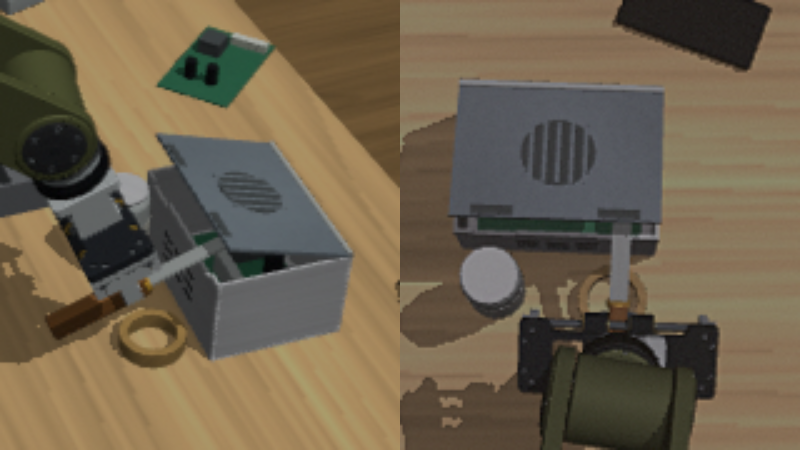

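The cover is at about 0.31 rad, with the blade under its front edge at (215,245) in the left half and no slip. I'll continue along the arc.

send_rows(motion=[[[-0.17,0,-0.18],[0,0,0],-1],[[-0.17,0,-0.18],[0,0,0],-1],[[-0.17,0,-0.18],[0,0,0],-1],[[-0.3,0,-0.2],[0,0,0],-1],[[-0.3,0,-0.19],[0,0,0],-1],[[-0.3,0,-0.19],[0,0,0],-1],[[0,0,0],[0,0,0],-1],[[0,0,0],[0,0,0],-1]])

```text
time_s: 11.3
ee_pos: [0.5603, -0.0345, 0.1494]
eef_rot: [-3.141, 0.362, 3.09]
force: [0.2, 0.8, -0.5]
grip_width: 0.0172
grip_force: 60.0
```

send_rows(motion=[[[-0.35,0,-0.09],[0,0,0],-1],[[-0.35,0,-0.09],[0,0,0],-1],[[-0.35,0,-0.09],[0,0,0],-1],[[-0.27,0,0.01],[0,0,0],-1],[[-0.27,0,0.01],[0,0,0],-1],[[-0.27,0,0.01],[0,0,0],-1],[[-0.27,0,0.01],[0,0,0],-1],[[0,0,0],[0,0,0],-1],[[0,0,0],[0,0,0],-1]])

```text
time_s: 12.2
ee_pos: [0.6171, -0.0374, 0.1778]
eef_rot: [-3.142, 0.361, 3.09]
force: [-1.0, -0.1, -1.2]
grip_width: 0.0174
grip_force: 60.0
```

```bash
python3 look.py l6
```

```text
12.2 [ 0.6171 -0.0374  0.1778] [-3.142  0.361  3.09 ] [-1.  -0.1 -1.2] [-0.13  0.31  1.65  0.04  0.81 -1.67]
cover band 0.03 [(-70, np.float64(0.0995)), (45, np.float64(0.2496))]
cover band -0.09 [(-70, np.float64(0.103)), (-60, np.float64(0.1814)), (-45, np.float64(0.1801)), (-30, np.float64(0.184)), (-15, np.float64(0.1909)), (0, np.float64(0.1954)), (15, np.float64(0.2024)), (30, np.float64(0.2084)), (45, np.float64(0.2298))]
```

View pics/l6.png

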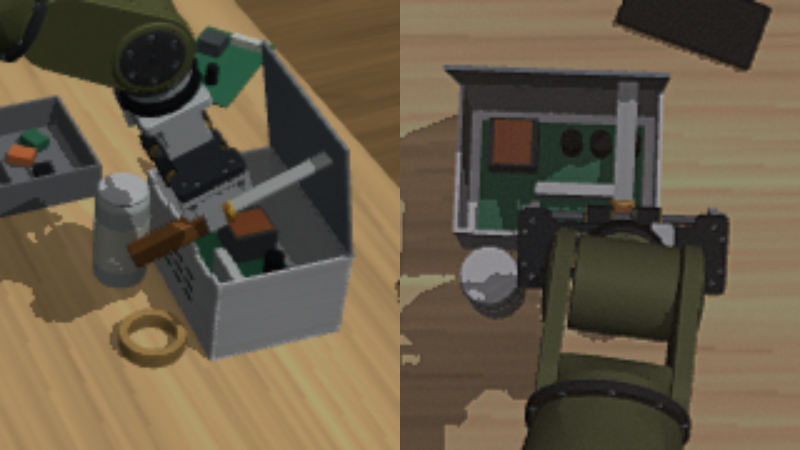

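The cover stands at about 1.40 rad, its edge line running (265,40) to (350,150), with the blade tip on it at (328,160). One last nudge.

send_rows(motion=[[[-0.2,0,0.05],[0,0,0],-1],[[-0.2,0,0.06],[0,0,0],-1],[[-0.2,0,0.06],[0,0,0],-1],[[0,0,0],[0,0,0],-1],[[0,0,0],[0,0,0],-1],[[0,0,0],[0,0,0],-1]])

```text
time_s: 12.9
ee_pos: [0.6355, -0.0383, 0.1794]
eef_rot: [-3.142, 0.36, 3.09]
force: [-0.1, 0.4, -2.0]
grip_width: 0.0173
grip_force: 60.0
```

Run:
```python
from h import *
o=get_obs(); print(o['time_s'],o['ee_pos'].round(4),o['force'].round(1))
a=np.radians(-2.9); Rz=np.array([[np.cos(a),-np.sin(a),0],[np.sin(a),np.cos(a),0],[0,0,1]])
for n in('side','top'):
    L=(cloud(cam(n))-[.6905,.0189,0])@Rz
    m=(L[...,1]>-.098)&(L[...,1]<.095)&(L[...,0]>.035)&(L[...,0]<.12)&(L[...,2]>.12)
    W=L[m]
    for z in np.arange(.13,.26,.02):
        w=W[abs(W[:,2]-z)<.01]
        if len(w)>3: print(n,z.round(2),np.median(w[:,0]).round(4),len(w))
```

```text
12.9 [ 0.6355 -0.0383  0.1794] [-0.1  0.4 -2. ]
side 0.13 0.0743 199
side 0.15 0.0741 200
side 0.17 0.0738 204
side 0.19 0.0735 226
side 0.21 0.0728 323
side 0.23 0.0734 246
side 0.25 0.0732 247
top 0.13 0.0742 155
top 0.15 0.0741 161
top 0.17 0.0738 170
top 0.19 0.0737 191
top 0.21 0.0729 321
top 0.23 0.0734 217
top 0.25 0.0739 278
```

The cover is upright, its face at x ≈ 74 mm at all heights. I'll retreat and level the tool.

send_rows(motion=[[[0.5,0,-0.19],[0,0,0],-1],[[0.9,0,-0.7],[0,0,0],-1],[[0.9,0,-0.9],[0,0,0],-1],[[0.9,0,-0.9],[0,0,0],-1],[[0.9,0,-0.9],[0,0,0],-1],[[0,0,0],[0,1,0],-1],[[0,0,0],[0,1,0],-1],[[0,0,0],[0,1,0],-1],[[0,0,0],[0,0,0.74],-1],[[0,0,0],[0,0,0],-1],[[0,0,0],[0,0,0],-1]])

```text
time_s: 14.1
ee_pos: [0.4825, -0.0305, 0.2369]
eef_rot: [3.142, 0.001, 3.004]
force: [-0.3, 0.3, -1.1]
grip_width: 0.0174
grip_force: 60.0
```

send_rows(motion=[[[0,-1,0],[0,0,0],-1],[[0,-1,0],[0,0,0],-1],[[-0.2,-1,0],[0,0,0],-1],[[-0.3,-1,0],[0,0,0],-1],[[-0.3,-1,0.8],[0,0,0],-1],[[-0.3,-1,0.8],[0,0,0],-1],[[-0.3,-1,0.8],[0,0,0],-1],[[-0.23,-1,0.8],[0,0,0],-1],[[0,-1,0.8],[0,0,0],-1],[[0,0,0.8],[0,0,0],-1],[[0,0,0.8],[0,0,0],-1],[[0,0,0],[0,0,0],-1]])

```text
time_s: 15.3
ee_pos: [0.4918, -0.3039, 0.0662]
eef_rot: [3.139, -0.004, 3.003]
force: [-0.8, -0.1, -1.1]
grip_width: 0.0178
grip_force: 60.0
```

send_rows(motion=[[[0,0,0],[0,0,0],-1],[[0,0,0],[0,0,0],-1],[[0,0,0],[0,0,0],-1]])

```text
time_s: 15.6
ee_pos: [0.4939, -0.3049, 0.0703]
eef_rot: [-3.141, 0.002, 3.002]
force: [-0.1, -0.5, -1.4]
grip_width: 0.0175
grip_force: 60.0
```

Run:
```python
from h import *
o=get_obs(); p=o['ee_pos']; print(p,o['eef_rot'])
for n in('side','top'):
    K=cloud(cam(n))
    W=K[(K[...,2]>p[2]-.04)&(K[...,2]<p[2]+.02)&(K[...,2]>.03)&(abs(K[...,0]-p[0])<.145)&(abs(K[...,1]-p[1])<.045)]
    for a in np.arange(-.11,.13,.02):
        w=W[(W[:,0]-p[0]>a)&(W[:,0]-p[0]<a+.02)]
        if len(w) and abs(a+.01)>.035: print(n,a.round(2),np.median(w,0).round(4),len(w))
```

```text
[ 0.49393111 -0.30487058  0.07034468] [-3.14051414e+00  2.06094680e-03  3.00223934e+00]
side -0.11 [ 0.4032 -0.2985  0.0678] 9
side -0.09 [ 0.4135 -0.2992  0.0693] 110
side -0.07 [ 0.4339 -0.3029  0.07  ] 106
side -0.05 [ 0.4537 -0.3057  0.0689] 106
side 0.05 [ 0.5634 -0.3208  0.0644] 3
side 0.07 [ 0.5763 -0.3199  0.0626] 52
side 0.09 [ 0.5936 -0.3204  0.0623] 60
side 0.11 [ 0.6137 -0.3227  0.0623] 54
top 0.05 [ 0.5628 -0.3073  0.0647] 3
top 0.07 [ 0.576  -0.3133  0.0604] 37
top 0.09 [ 0.5938 -0.3207  0.059 ] 59
top 0.11 [ 0.6135 -0.3216  0.0592] 49
```

send_rows(motion=[[[0,0,0.5],[0,0,0],-1],[[0,0,0.5],[0,0,0],-1],[[0,0,0.2],[0,0,0],-1],[[0,0,0.2],[0,0,0],-1],[[0,0,0],[0,0,0],-1],[[0,0,0],[0,0,0],-1],[[0,0,0],[0,0,0],-1]])

```text
time_s: 16.4
ee_pos: [0.4934, -0.3047, 0.0267]
eef_rot: [-3.142, 0.0, 3.002]
force: [1.0, 0.2, -1.1]
grip_width: 0.0174
grip_force: 60.0
```

send_rows(motion=[[[0,0,0],[0,0,0],0.2],[[0,0,0],[0,0,0],0.2],[[0,0,0],[0,0,0],0.2],[[0,0,0],[0,0,0],0.2],[[0,0,0],[0,0,0],0.2],[[0,0,0],[0,0,0],0.2],[[0,0,-0.5],[0,0,0],0.2],[[0,0,-1],[0,0,0],0.2],[[0,0,-1],[0,0,0],0.2],[[0,0,-1],[0,0,0],0.2],[[0,0,-1],[0,0,0],0.2],[[0,0,-1],[0,0,0],0.2]])

```text
time_s: 17.6
ee_pos: [0.4932, -0.3045, 0.1944]
eef_rot: [-3.141, 0.001, 3.002]
force: [0.8, -0.6, 1.2]
grip_width: 0.0567
grip_force: 0.0
```

send_rows(motion=[[[1,0,0],[0,0,0],0.2],[[1,0,0],[0,0,0],0.2],[[1,0,0],[0,0,0],0.2],[[0,0,0],[0,0,0],0.2],[[0,0,0],[0,0,0],0.2]])

```text
time_s: 18.1
ee_pos: [0.4044, -0.2923, 0.1932]
eef_rot: [-3.141, 0.002, 3.001]
force: [0.3, -0.8, 0.3]
grip_width: 0.0563
grip_force: 0.0
```

Run:
```python
from h import *
o=get_obs(); print(o['time_s'],o['ee_pos'].round(3),o['grip_width'])
c=cam('side'); save('fin.png',c['pixels'])
K=cloud(c)
a=np.radians(-2.9); Rz=np.array([[np.cos(a),-np.sin(a),0],[np.sin(a),np.cos(a),0],[0,0,1]])
L=(K-[.6905,.0189,0])@Rz
W=L[(abs(L[...,1])<.09)&(L[...,0]>.035)&(L[...,0]<.12)&(L[...,2]>.12)]
print([(z.round(2),np.median(W[abs(W[:,2]-z)<.01][:,0]).round(4)) for z in np.arange(.13,.26,.03)])
for x in np.arange(.41,.63,.03):
    w=K[(abs(K[...,0]-x)<.008)&(abs(K[...,1]+.304+.14*(x-.48))<.007)&(K[...,2]<.05)]
    if len(w): print(x.round(2),np.median(w,0).round(4))
```

```text
18.1 [ 0.404 -0.292  0.193] 0.05630287181975474
[(np.float64(0.13), np.float64(0.0741)), (np.float64(0.16), np.float64(0.074)), (np.float64(0.19), np.float64(0.0737)), (np.float64(0.22), np.float64(0.0732)), (np.float64(0.25), np.float64(0.0735))]
0.41 [ 0.4067 -0.2965  0.0253]
0.44 [ 0.4396 -0.3017  0.028 ]
0.47 [ 0.4697 -0.3065  0.0273]
0.5 [ 0.5004 -0.3105  0.0281]
0.53 [ 0.5297 -0.3131  0.0167]
0.56 [ 0.5585 -0.3159  0.0175]
0.59 [ 0.5902 -0.3215  0.0171]
0.62 [ 0.619  -0.3245  0.0144]
```

View pics/fin.png

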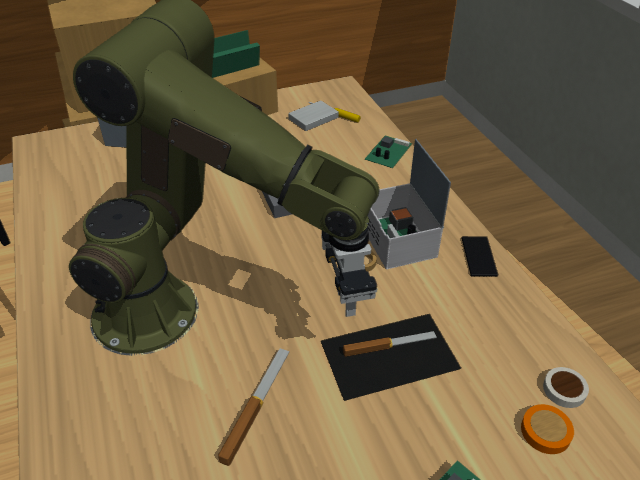

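The final picture shows the cover upright at (430,180) and the tool flat on the mat at (390,343), with the gripper clear. The can is hidden behind the arm here; it stood in its place when last seen, and the arm has not been near it since.

```bash
python3 -c "
from station import *
print(hand_in())"
```

```text
the job is handed in; nothing more can be done
None
```

The pry tool levered the cover open through the right notch and swung it up to about upright; the tool is flat on the mat again, and the job was handed in at about 18 s of the 67 s. The arm hid the can in the last picture, but the arm was never seen to touch it or the tape.

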